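# Open the filler of the green oil reservoir

### The arm

A 6-joint arm with a two-finger parallel gripper is mounted at the origin on a cart in front of the work surface, level with it; the furniture and walls round the work are solid. World frame = base frame: x ahead of the robot, y to its left, z up, the work surface at z = 0. Lengths are in m, angles in rad, forces in N, time in s.
With the tool pointing down it reaches from about 0.25 to 0.725 m from the base axis. Payload 4 kg.
Tool frame: the origin (TCP) lies between the finger pads; the fingertips stand 25 mm ahead of it and the grasp point (between the pads) lies 6 mm ahead of it; z points along the fingers, y is the line along which they close (so a half turn about z gives the same grasp; the last joint's range is limited). The gripper opens to 85 mm and grips with 20 to 120 N. Pads are 22 mm wide; open, the fingers measure 114 mm over their backs; the gripper's body (76 mm by 85 mm) begins 54 mm behind the grasp point. The pads swing forward as they close: fully open they stand 13 mm farther back than shut.
Start: joints at [-1.188, 0.241, 0.005, 1.335, 0, 1.571], TCP at [0.187, -0.464, 0.256] pointing down, gripper open.
Joint ranges: [-2.72, 2.72], [-1.05, 1.87], [-1.09, 1.28], [-1.99, 2.15], [-1.42, 1.44], [-3.14, 3.14]. Speed limits (rad/s): [2.79, 2.79, 3.14, 3.14, 3.14, 3.14].

### API

Orientations are given as a unit quaternion [x, y, z, w].
In Python, from workcell import bot gives the robot as it stands. The module is installed in compiled form; this text tells all that it offers.
- The arm moves only by the shell command python3 -m pendant 'ROWS'. ROWS is JSON, one flat list of numbers, 7 for each row, row after row: the shift along the tool's x, y, z normalised to -1 to 1, where 1 is 0.5 m, then the turn, a rotation vector about the tool's x, y, z normalised to -1 to 1, where 1 is 180 degrees, then the opening, from 0 (shut) to 1 (fully open). In form: [tx, ty, tz, ax, ay, az, fingers, tx, ty, tz, ax, ay, az, fingers, ...]. A call has exactly 10 rows; each row is the pose to reach, as a shift and turn from the pose commanded when the call began, along the tool's axes at that moment, turning the shorter way round; what a row does not reach only later rows make up. A row lasts 1/12 s, in which the tool goes at most 41.7 mm and 7.16 degrees, less where a joint would pass 70% of its speed; a pose out of reach is approached as far as the arm can. A call with a number of a shift or a turn outside -1 to 1 is refused whole. A call with a gripper value outside its range is refused whole. The fingers move at their own pace and stop on an object; the grip force is fixed at half the most. Time passes only in rows, so rows that repeat a pose let the fingers close, or fill a call up. It gives the time, the measured TCP pose, the force, the opening and the grip force at its end, in the units of the state.
- bot.get_obs(): the state, without advancing time (a new reading comes with each control period).
- bot.camera(name): name is "scene" or "top" or "wrist"; returns a dict with "pixels" (384x512x3 uint8, red, green, blue), "mtx" (3x3 intrinsics, pixels), "cam_to_world" (4x4, takes a point from camera to world coordinates); the wrist camera has in their place "hand_eye" (4x4, takes a point from camera to tool coordinates, whose origin is the TCP and whose axes are the flange's). Camera axes: x right, y up, looking along -z (the intrinsics and any distortion apply to the point x, -y, -z); pixel columns grow to the right and rows downward; lengths in m; the calibration is good to about 2 mm. A picture is of the moment at which its call begins: read the wrist's pose just before it. There is no depth.
- bot.job_done(): hands the job in; it is judged then, once.
The state is a dict: "clock": time; "joint_pos": joint angles; "joint_vel": joint speeds; "tau": joint torques, N m; "eef_pos": TCP position; "tool_rot": TCP orientation; "ft_force": force on the tool from outside, world axes, zero at the start; "ft_torque": the same for the moment, N m; "grip_width": finger opening in m; "grasp_force": force on a finger pad.
Only numpy, scipy, OpenCV 4.12 (cv2) and the standard library are available. Lean on these libraries where they do the work, as an engineer would, in place of code of your own. Each camera call takes 0.05 s, during which the arm holds its last target. There are 200 camera calls.

### The job

The green oil reservoir is to be topped up. Lift its yellow tab and fold it right back first, then unscrew the black filler cap beneath it: turn it anticlockwise (seen from above) to its stop, a little under a quarter turn. Leave the tab folded back, and do not touch the blue reservoir.

Things in the scene. Friction and masses are not known exactly. Their poses are not given: they have to be found in the camera images.
- oil_tank: Green oil reservoir bolted to the bench. Origin on the bench below the filler cap's axis, z up, x (level) from cap to tab hinge, away from the robot. In this frame, mm: body x -45 to 75, y +-45, top z 70. Black cap disc 40 across, top z 87, with upright grip bar 34 long, 14 thick, z 87 to 111, centred on x 0, y 0. Steel hinge ears at x 42 to 54, y +-19, top z 122.
- oil_tab (a joint): Green reservoir's yellow strap tab, 20 mm wide (y), 6 thick, reaching 91 from its pin (along y, at x 48, z 117 mm of the tank frame). Angle in rad: 0 level over the cap, start 0 to 0.2, 1.57 upright, 2.9 stop, folded back. A point d from the pin is at x = 48 - d cos, z = 117 + d sin. Its free end (d 71 to 91) juts past the cap: pinch its width there from above. Stays where left, 0.025 N m.
- oil_cap (a joint): Angle of the green reservoir's black filler cap about its vertical axis, rad, growing anticlockwise seen from above: 0 to 0.1 screwed tight, 1.4 unscrewed (firm stop). The grip bar's direction is the tank's x axis turned by this angle, so when tight it lies along under the tab. The cap does not rise as it turns; friction 0.06 N m, stays where it is left.
- coolant_tank: Blue coolant reservoir, with the same build, size, yellow tab, black cap and frame as the green one, bolted elsewhere on the bench (origin on the bench below its cap). To be left alone.

How it is judged:
On the way, in this order (a step that is already met when the one before it is completed fails the run):
1. the green reservoir's tab is folded back while its cap is still screwed tight (value of joint oil_tab above 2.2 rad and value of joint oil_cap below 0.3 rad), for 0.2 s.
2. the cap is unscrewed (value of joint oil_cap above 1.15 rad), for 0.2 s.
At the end, for the whole second after the job is handed in: The green reservoir's tab stands folded back (beyond 2.2 of 2.9 rad) and its cap is turned anticlockwise beyond 1.15 of 1.4 rad (value of joint oil_tab above 2.2 rad and value of joint oil_cap above 1.15 rad); the robot touches nothing.
It fails at once if the robot touches the blue reservoir with more than 1 N (contact force between any of the fingers, the arm and coolant_tank above 1 N).
It also fails if it takes over 54 s, if anything falls off the work surface, if the arm or the gripper's body presses on something with over 40 N, if the wrist force passes 120 N, or if a joint passes its speed limit or range.

## Working session

There is one attempt and no reset: what is moved stays moved. The work goes in short steps, Python scripts to look and compute and a shell command to move; the robot and the scene stay as the last step left them, time stands still between calls to the robot, and variables do not carry over. Pictures are saved under pics/ and viewed, at most 10 in all, crops included, and the job is handed in when it is done.

```bash
mkdir -p pics; python3 - <<'E'
from workcell import bot
import cv2,numpy as np
o=bot.get_obs();print({k:np.round(v,3).tolist() for k,v in o.items()})
ims=[]
for n in("scene","top"):
    c=bot.camera(n);cv2.imwrite(f"pics/{n}0.png",c["pixels"][...,::-1]);np.savez(f"{n}0.npz",**c)
    print(n,np.round(c["mtx"],1).tolist(),np.round(c["cam_to_world"],3).tolist(),c.keys())
E
```

```text
{'clock': 0.0, 'joint_pos': [-1.188, 0.241, 0.004, 1.335, 0.0, 1.571], 'joint_vel': [-0.0, -0.002, 0.001, 0.001, -0.0, -0.0], 'tau': [-0.0, -37.232, 25.241, 0.017, 0.0, 0.0], 'eef_pos': [0.187, -0.463, 0.255], 'tool_rot': [0.982, 0.19, -0.0, -0.001], 'ft_force': [-0.252, -0.548, -0.727], 'ft_torque': [-0.031, -0.026, 0.027], 'grasp_force': 0.0, 'grip_width': 0.086}
scene [[468.4, 0.0, 253.2], [0.0, 468.4, 193.2], [0.0, 0.0, 1.0]] [[0.86, 0.301, -0.413, 0.169], [-0.511, 0.515, -0.688, -0.711], [0.005, 0.803, 0.596, 0.626], [0.0, 0.0, 0.0, 1.0]] dict_keys(['pixels', 'mtx', 'cam_to_world'])
top [[487.2, 0.0, 255.2], [0.0, 487.2, 193.8], [0.0, 0.0, 1.0]] [[0.019, 0.987, -0.162, 0.384], [-0.999, 0.023, 0.022, -0.108], [0.025, 0.162, 0.987, 0.956], [0.0, 0.0, 0.0, 1.0]] dict_keys(['pixels', 'mtx', 'cam_to_world'])
```

View pics/top0.png

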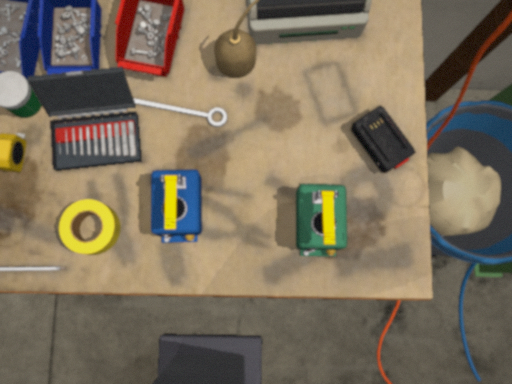

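View pics/scene0.png

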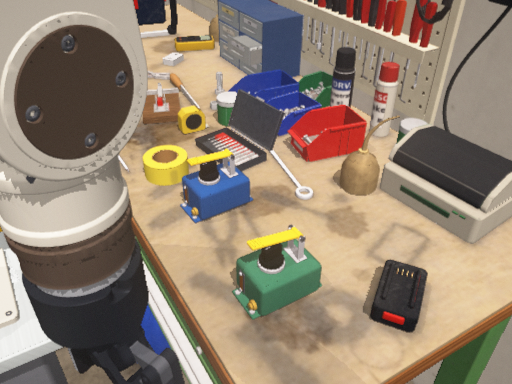

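Top view: the green tank is at about (322,218) with its yellow tab at (329,217), and the blue tank is at about (176,205), 0.3 m to the left. Next I'll measure the green body and the tab.

```bash
cat > h.py <<'E'
import numpy as np,cv2
def ray(c,uv):
    k=c["mtx"];T=c["cam_to_world"]
    d=np.array([(uv[0]-k[0,2])/k[0,0],-(uv[1]-k[1,2])/k[1,1],-1.])
    return T[:3,3],T[:3,:3]@d
def onz(c,uv,z):
    o,d=ray(c,uv);return o+d*(z-o[2])/d[2]
def mask(p,lo,hi,box=None):
    m=cv2.inRange(cv2.cvtColor(p,cv2.COLOR_RGB2HSV),lo,hi)
    if box:
        b=np.zeros_like(m);x0,y0,x1,y1=box;b[y0:y1,x0:x1]=1;m*=b
    return m
def big(m):
    cs=cv2.findContours(m,cv2.RETR_EXTERNAL,cv2.CHAIN_APPROX_NONE)[0]
    return max(cs,key=cv2.contourArea)
Y=((22,120,120),(35,255,255));G=((55,60,30),(85,255,255))
E
python3 - <<'E'
from h import *
t=np.load("top0.npz");s=np.load("scene0.npz")
c=big(mask(t["pixels"],*Y,(280,170,370,270)))
r=cv2.boxPoints(cv2.minAreaRect(c));print("tab top px",r.round(1).tolist())
for p in r: print(onz(t,p,.12).round(4))
g=big(cv2.morphologyEx(mask(t["pixels"],*G,(280,170,370,270))|mask(t["pixels"],*Y,(280,170,370,270)),cv2.MORPH_CLOSE,np.ones((9,9))))
r=cv2.boxPoints(cv2.minAreaRect(g));print("body px",r.round(1).tolist())
for p in r: print(onz(t,p,.07).round(4))
# scene: tab extreme ends
c2=big(mask(s["pixels"],*Y,(225,210,330,270)))
r2=cv2.boxPoints(cv2.minAreaRect(c2));print("tab scene px",r2.round(1).tolist())
def tri(a,b):
    o1,d1=ray(t,a);o2,d2=ray(s,b);A=np.stack([d1,-d2],1);k=np.linalg.lstsq(A,o2-o1,rcond=None)[0]
    p,q=o1+k[0]*d1,o2+k[1]*d2;return ((p+q)/2).round(4),np.linalg.norm(p-q).round(4)
def ends(c):
    r=cv2.boxPoints(cv2.minAreaRect(c));e=sorted([(np.linalg.norm(r[i]-r[(i+1)%4]),(r[i]+r[(i+1)%4])/2) for i in range(4)],key=lambda a:a[0])[:2];return [x[1] for x in e]
e1=sorted(ends(c),key=lambda p:p[1]);e2=sorted(ends(c2),key=lambda p:-p[0])
for a,b in zip(e1,e2):print(a,b,tri(a,b))
v=np.vstack
cv2.imwrite("pics/z.png",np.hstack([cv2.resize(t["pixels"][170:270,275:375],(400,400)),cv2.resize(s["pixels"][215:315,230:330],(400,400))])[...,::-1])
E
```

```text
tab top px [[320.8999938964844, 190.0], [333.8999938964844, 189.6999969482422], [335.20001220703125, 244.0], [322.1000061035156, 244.3000030517578]]
[ 0.5313 -0.2416  0.12  ]
[ 0.5323 -0.2644  0.12  ]
[ 0.4378 -0.2659  0.12  ]
[ 0.4368 -0.2434  0.12  ]
body px [[295.79998779296875, 184.10000610351562], [345.29998779296875, 183.1999969482422], [346.6000061035156, 254.60000610351562], [297.20001220703125, 255.60000610351562]]
[ 0.5501 -0.203   0.07  ]
[ 0.5541 -0.2951  0.07  ]
[ 0.4222 -0.2961  0.07  ]
[ 0.4187 -0.2061  0.07  ]
tab scene px [[246.1999969482422, 240.10000610351562], [299.29998779296875, 224.6999969482422], [302.6000061035156, 236.10000610351562], [249.5, 251.5]]
[327.40628 189.87715] [300.96326 230.41852] (array([ 0.5331, -0.2537,  0.1195]), np.float64(0.0027))
[328.63913 244.12187] [247.81183 245.80447] (array([ 0.4358, -0.2524,  0.1307]), np.float64(0.0019))
```

View pics/z.png

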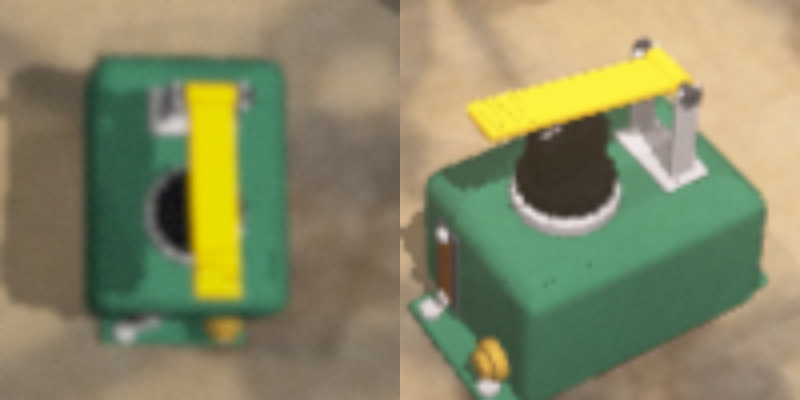

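Both views agree. The pin is at about (0.526,-0.253,0.117), the tab's free end at (0.436,-0.252,0.13), the cap axis at about (0.478,-0.252), and the yaw is close to 0. Now I'll move above the free end.

```bash
python3 -m pendant '[0.608,-0.21,0.07,0,0,0.122,0.6, 0.608,-0.21,0.07,0,0,0.122,0.6, 0.608,-0.21,0.07,0,0,0.122,0.6, 0.608,-0.21,0.07,0,0,0.122,0.6, 0.608,-0.21,0.07,0,0,0.122,0.6, 0.608,-0.21,0.07,0,0,0.122,0.6, 0.608,-0.21,0.07,0,0,0.122,0.6, 0.608,-0.21,0.07,0,0,0.122,0.6, 0.608,-0.21,0.07,0,0,0.122,0.6, 0.608,-0.21,0.07,0,0,0.122,0.6]'
python3 - <<'E'
from workcell import bot
from h import *
from scipy.spatial.transform import Rotation as R
o=bot.get_obs();print(np.round(o["eef_pos"],4),np.round(o["tool_rot"],4),np.round(o["joint_pos"],2))
c=bot.camera("wrist");T=np.eye(4);T[:3,:3]=R.from_quat(o["tool_rot"]).as_matrix();T[:3,3]=o["eef_pos"]
c["cam_to_world"]=T@c["hand_eye"];p=c["pixels"];cv2.imwrite("pics/w1.png",p[...,::-1]);np.savez("w1.npz",**c)
print(c["cam_to_world"].round(3).tolist())
k=big(mask(p,*Y));r=cv2.boxPoints(cv2.minAreaRect(k))
for q in r:print(q.round(0),onz(c,q,.13).round(4))
E
```

```text
clock: 0.93
eef_pos: [0.4308, -0.2507, 0.2203]
tool_rot: [1.0, 0.002, -0.001, -0.001]
ft_force: [-0.9, -0.0, 0.7]
grip_width: 0.0511
grasp_force: 0.0
[ 0.4308 -0.2507  0.2203] [ 1.0e+00  2.4e-03 -8.0e-04 -5.0e-04] [-0.53  0.26 -0.07  1.25  0.    2.61]
[[0.005, 0.948, 0.319, 0.514], [-1.0, 0.004, 0.001, -0.25], [-0.0, -0.319, 0.948, 0.338], [0.0, 0.0, 0.0, 1.0]]
[243.  64.] [ 0.5314 -0.242   0.13  ]
[274.  64.] [ 0.5315 -0.2628  0.13  ]
[274. 195.] [ 0.4376 -0.2653  0.13  ]
[243. 195.] [ 0.4374 -0.2411  0.13  ]
```

View pics/w1.png

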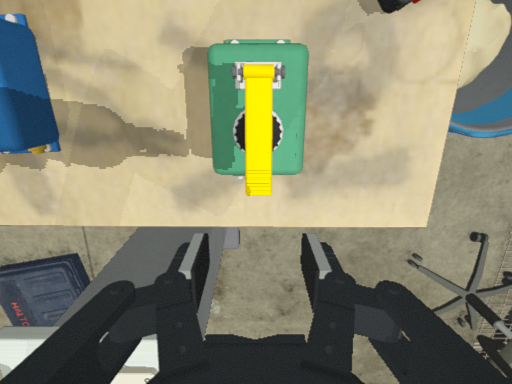

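The wrist view shows the tab's free end at pixel (259,195), centred at y≈-0.253, with the ears at row 72. That agrees with the first measurement, so I'll descend and pinch.

```bash
python3 -m pendant '[0.034,0.005,0.06,0,0,0,0.6, 0.034,0.005,0.12,0,0,0,0.6, 0.034,0.005,0.176,0,0,0,0.6, 0.034,0.005,0.176,0,0,0,0.6, 0.034,0.005,0.176,0,0,0,0.1, 0.034,0.005,0.176,0,0,0,0.1, 0.034,0.005,0.176,0,0,0,0.1, 0.034,0.005,0.176,0,0,0,0.1, 0.034,0.005,0.176,0,0,0,0.1, 0.034,0.005,0.176,0,0,0,0.1]'
```

```text
clock: 1.82
eef_pos: [0.4464, -0.2537, 0.135]
tool_rot: [1.0, 0.0, 0.001, -0.002]
ft_force: [-1.6, 7.1, 0.2]
grip_width: 0.0184
grasp_force: 58.5
```

```bash
python3 -m pendant '[0.003,0,-0.017,0,0,0,0.1, 0.008,0,-0.032,0,0,0,0.1, 0.016,0,-0.051,0,0,0,0.1, 0.027,0,-0.069,0,0,0,0.1, 0.039,0,-0.085,0,0,0,0.1, 0.054,0,-0.099,0,0,0,0.1, 0.070,0,-0.112,0,0,0,0.1, 0.088,0,-0.122,0,0,0,0.1, 0.107,0,-0.130,0,0,0,0.1, 0.126,0,-0.136,0,0,0,0.1]'
```

```text
clock: 2.65
eef_pos: [0.507, -0.2533, 0.2017]
tool_rot: [1.0, -0.0, -0.003, -0.002]
ft_force: [-3.7, 6.7, -7.0]
grip_width: 0.0179
grasp_force: 58.8
```

```bash
python3 -m pendant '[0.020,0,-0.003,0,0,0,0.1, 0.041,0,-0.004,0,0,0,0.1, 0.061,0,-0.002,0,0,0,0.1, 0.081,0,0.002,0,0,0,0.1, 0.100,0,0.009,0,0,0,0.1, 0.119,0,0.018,0,0,0,0.1, 0.136,0,0.030,0,0,0,0.1, 0.151,0,0.043,0,0,0,0.1, 0.165,0,0.059,0,0,0,0.1, 0.177,0,0.075,0,0,0,0.1]'
```

```text
clock: 3.48
eef_pos: [0.5986, -0.2555, 0.1628]
tool_rot: [1.0, -0.0, -0.0, -0.0]
ft_force: [-0.2, -0.5, -0.1]
grip_width: 0.0087
grasp_force: 0.0
```

The tab slipped out late in the fold, since the opening is 9 mm with no force. I'll look at where it is.

```bash
python3 - <<'E'
from workcell import bot
from h import *
o=bot.get_obs();c=bot.camera("scene");np.savez("s2.npz",**c);w=bot.camera("wrist")["pixels"]
cv2.imwrite("pics/s2.png",np.hstack([cv2.resize(c["pixels"][160:320,220:380],(400,400)),cv2.resize(w,(400,400))])[...,::-1])
E
```

```text
(no output)
```

View pics/s2.png

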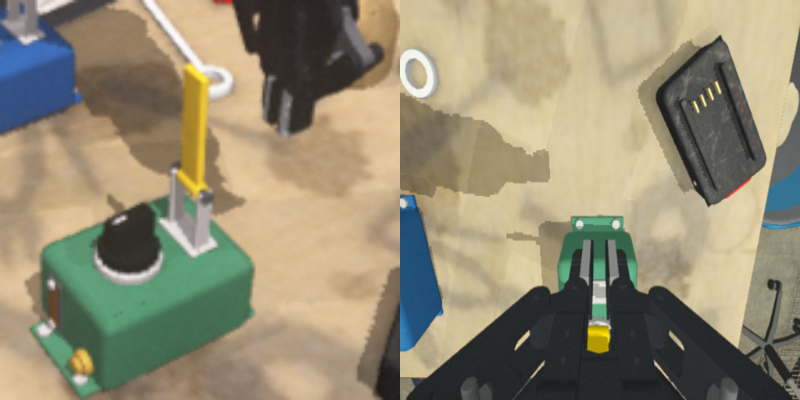

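The tab stands upright, about 1.55 rad, and the gripper is beyond it. I'll go over the top to the robot side with the fingers shut and push it back.

```bash
python3 -m pendant '[0,0,-0.08,0,0,0,0, 0,0,-0.16,0,0,0,0, 0,0,-0.21,0,0,0,0, 0,0,-0.21,0,0,0,0, -0.08,0,-0.21,0,0,0,0, -0.16,0,-0.21,0,0,0,0, -0.24,0,-0.21,0,0,0,0, -0.24,0,-0.21,0,0,0,0, -0.24,0,-0.13,0,0,0,0, -0.24,0,-0.06,0,0,0,0]'
```

```text
clock: 4.42
eef_pos: [0.4783, -0.2562, 0.1952]
tool_rot: [1.0, -0.001, 0.003, 0.001]
ft_force: [0.6, 0.3, -0.7]
grip_width: -0.0
grasp_force: 0.0
```

```bash
python3 -m pendant '[0.04,0,0,0,0,0,0, 0.066,0,0,0,0,0,0, 0.092,0,0,0,0,0,0, 0.117,0,0,0,0,0,0, 0.136,0,0.012,0,0,0,0, 0.154,0,0.024,0,0,0,0, 0.165,0,0.039,0,0,0,0, 0.176,0,0.054,0,0,0,0, 0.178,0,0.058,0,0,0,0, 0.178,0,0.058,0,0,0,0]'
python3 - <<'E'
from workcell import bot
from h import *
c=bot.camera("scene");w=bot.camera("wrist")["pixels"]
cv2.imwrite("pics/s3.png",np.hstack([cv2.resize(c["pixels"][160:320,220:380],(400,400)),cv2.resize(w,(400,400))])[...,::-1])
E
```

```text
clock: 5.25
eef_pos: [0.5664, -0.2551, 0.1631]
tool_rot: [1.0, -0.0, -0.001, -0.001]
ft_force: [-0.0, -0.3, -0.5]
grip_width: 0.0002
grasp_force: 0.0
```

View pics/s3.png

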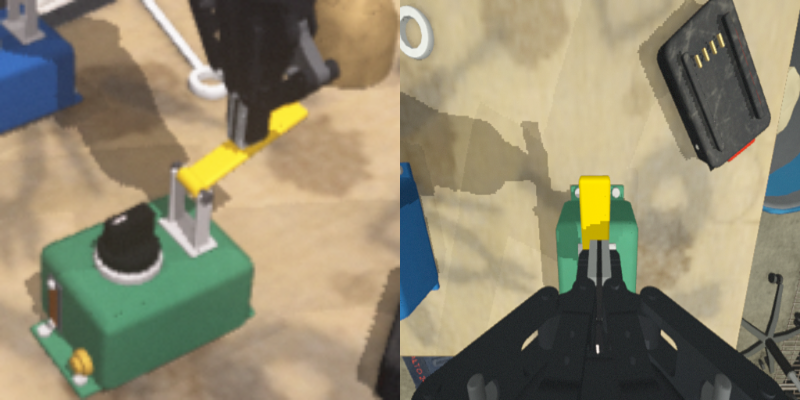

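The tab now lies folded well back, about 2.7 rad. I'll back off over the cap and measure it from the wrist.

```bash
python3 -m pendant '[0,0,-0.08,0,0,0,0, 0,0,-0.12,0,0,0,0.1, -0.08,0,-0.12,0,0,0,0.4, -0.16,0,-0.12,0,0,0,0.4, -0.24,0,-0.12,0,0,0,0.4, -0.28,0,-0.12,0,0,0,0.4, -0.28,0,-0.12,0,0,0,0.4, -0.28,0,-0.12,0,0,0,0.4, -0.28,0,-0.12,0,0,0,0.4, -0.28,0,-0.12,0,0,0,0.4]'
python3 - <<'E'
from workcell import bot
from h import *
from scipy.spatial.transform import Rotation as R
o=bot.get_obs()
c=bot.camera("wrist");T=np.eye(4);T[:3,:3]=R.from_quat(o["tool_rot"]).as_matrix();T[:3,3]=o["eef_pos"]
c["cam_to_world"]=T@c["hand_eye"];p=c["pixels"];np.savez("w4.npz",**c)
cv2.imwrite("pics/w4.png",cv2.resize(p[20:220,170:370],(600,600),interpolation=cv2.INTER_CUBIC)[...,::-1])
g=big(cv2.morphologyEx(mask(p,*G,(180,20,340,215)),cv2.MORPH_CLOSE,np.ones((5,5))))
print("body",[onz(c,q,.07).round(4).tolist() for q in cv2.boxPoints(cv2.minAreaRect(g))])
h=mask(p,(0,0,0),(179,255,75),(215,60,310,190));k=big(h)
print("black",cv2.minAreaRect(k),[onz(c,q,.087).round(4).tolist() for q in cv2.boxPoints(cv2.minAreaRect(k))])
E
```

```text
clock: 6.18
eef_pos: [0.4281, -0.2556, 0.2252]
tool_rot: [1.0, 0.0, 0.001, 0.0]
ft_force: [0.1, 0.0, -0.4]
grip_width: 0.0342
grasp_force: 0.0
body [[0.5548, -0.21, 0.07], [0.5548, -0.2946, 0.07], [0.4369, -0.3006, 0.07], [0.437, -0.2031, 0.07]]
black ((251.43905639648438, 128.95123291015625), (44.04100036621094, 44.04100036621094), 38.65980911254883) [[0.4772, -0.2249, 0.087], [0.5065, -0.2497, 0.087], [0.4832, -0.28, 0.087], [0.4521, -0.2556, 0.087]]
```

View pics/w4.png

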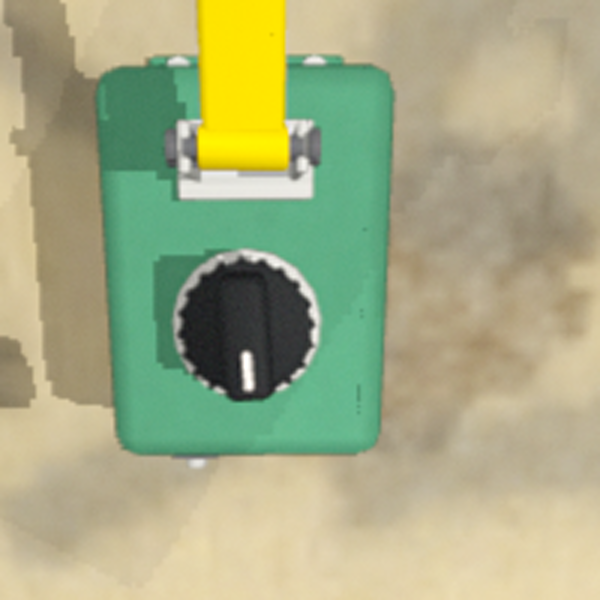

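The bar lies along x with its centre at about (0.479,-0.2525). I'll descend and grip it.

```bash
python3 -m pendant '[0.06,-0.006,0,0,0,0,0.4, 0.102,-0.006,0.02,0,0,0,0.4, 0.102,-0.006,0.08,0,0,0,0.4, 0.102,-0.006,0.14,0,0,0,0.4, 0.102,-0.006,0.19,0,0,0,0.4, 0.102,-0.006,0.218,0,0,0,0.4, 0.102,-0.006,0.218,0,0,0,0.4, 0.102,-0.006,0.218,0,0,0,0, 0.102,-0.006,0.218,0,0,0,0, 0.102,-0.006,0.218,0,0,0,0]'
python3 -m pendant '[0,0,0,0,0,0,0, 0,0,0,0,0,0,0, 0,0,0,0,0,0,0, 0,0,0,0,0,0,0, 0,0,0,0,0,0,0, 0,0,0,0,0,0,0, 0,0,0,0,0,0,0, 0,0,0,0,0,0,0, 0,0,0,0,0,0,0, 0,0,0,0,0,0,0]'
```

```text
clock: 7.07
eef_pos: [0.4786, -0.2529, 0.1157]
tool_rot: [1.0, -0.0, 0.0, 0.001]
ft_force: [1.8, -2.1, -5.4]
grip_width: 0.0125
grasp_force: 59.6
clock: 7.9
eef_pos: [0.4785, -0.2529, 0.1157]
tool_rot: [1.0, -0.0, 0.0, 0.0]
ft_force: [2.9, -3.0, -7.7]
grip_width: 0.0126
grasp_force: 59.2
```

```bash
python3 -m pendant '[0,0,0,0,0,-0.028,0, 0,0,0,0,0,-0.056,0, 0,0,0,0,0,-0.084,0, 0,0,0,0,0,-0.112,0, 0,0,0,0,0,-0.14,0, 0,0,0,0,0,-0.168,0, 0,0,0,0,0,-0.196,0, 0,0,0,0,0,-0.224,0, 0,0,0,0,0,-0.252,0, 0,0,0,0,0,-0.28,0]'
python3 -m pendant '[0,0,0,0,0,-0.028,0, 0,0,0,0,0,-0.056,0, 0,0,0,0,0,-0.084,0, 0,0,0,0,0,-0.112,0, 0,0,0,0,0,-0.13,0, 0,0,0,0,0,-0.145,0, 0,0,0,0,0,-0.145,0, 0,0,0,0,0,-0.145,0, 0,0,0,0,0,-0.145,0, 0,0,0,0,0,-0.145,0]'
```

```text
clock: 8.73
eef_pos: [0.4785, -0.253, 0.1157]
tool_rot: [0.904, 0.427, 0.0, 0.001]
ft_force: [3.9, -4.5, -8.9]
grip_width: 0.0126
grasp_force: 59.1
clock: 9.57
eef_pos: [0.4785, -0.253, 0.1157]
tool_rot: [0.786, 0.619, 0.0, 0.001]
ft_force: [3.7, -3.7, -8.8]
grip_width: 0.0128
grasp_force: 59.2
```

```bash
python3 -m pendant '[0,0,0,0,0,0,0.33, 0,0,0,0,0,0,0.33, 0,0,0,0,0,0,0.33, 0,0,0,0,0,0,0.33, 0,0,-0.05,0,0,0,0.33, 0,0,-0.1,0,0,0,0.33, 0,0,-0.16,0,0,0,0.33, 0,0,-0.22,0,0,0,0.33, 0,0,-0.25,0,0,0,0.33, 0,0,-0.25,0,0,0,0.33]'
python3 - <<'E'
from workcell import bot
from h import *
c=bot.camera("scene");w=bot.camera("top")["pixels"]
cv2.imwrite("pics/s5.png",np.hstack([cv2.resize(c["pixels"][160:320,220:380],(400,400)),cv2.resize(w[140:270,270:400],(400,400))])[...,::-1])
E
```

```text
clock: 10.4
eef_pos: [0.48, -0.2532, 0.2459]
tool_rot: [0.785, 0.619, 0.002, 0.004]
ft_force: [0.1, 0.1, -0.1]
grip_width: 0.0282
grasp_force: 0.0
```

View pics/s5.png

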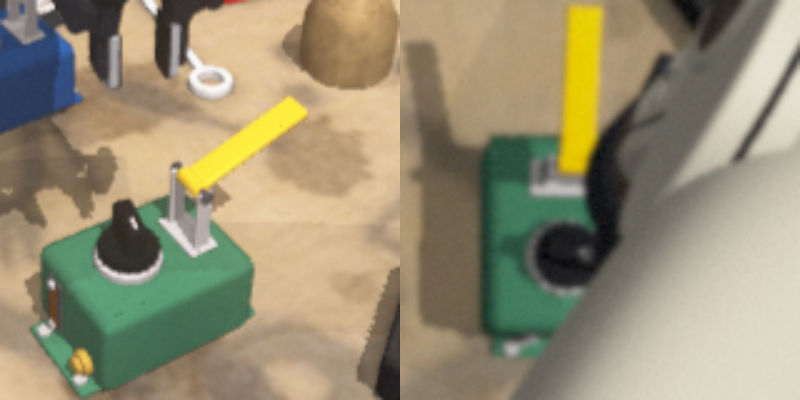

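The tab is folded back, the bar now lies across the tank, and the gripper is clear of everything.

```bash
python3 -c "
from workcell import bot
print(bot.job_done())"
```

```text
the job is handed in; nothing more can be done
None
```

The job is handed in: the green reservoir's tab is folded back to about 2.7 rad and its cap is turned anticlockwise about 1.33 rad, both my own estimates because handing in returned no verdict, and the robot stayed clear of the blue reservoir and finished touching nothing.

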